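# Fit the spacer where the gap is wide enough and hold the sample plate against it

### The job

On the comparison fixture the white sample plate lies between two stops, and only one of the two gaps beside it is wide enough for the parallel-sided steel spacer. Without shifting the plate out of its place, slide the spacer upright down into that gap, lengthwise along it, until it stands on the fixture's bed, and let it go; then take the plate by its square grip, push it sideways until plate, spacer and stop are pressed flush together, and finish while still holding the grip and keeping up the push. Leave the tapered wedge, the step block and the bearing where they are.

Things in the scene. Friction and masses are not known exactly. Their poses are not given: they have to be found in the camera images.
- fixture: Comparison fixture, fixed: dark steel bed plate 70 (x) x 172 (y) x 8 mm lying on the worktop. Origin at the centre of its underside; its y axis runs from stop to stop; its place and yaw vary (yaw within about 0.3 rad).
- thin_stop: Aluminium stop block, fixed on the bed at one end: 40 (x) x 16 (y) x 14 mm high, top 22 mm above the worktop. Origin at the centre of its underside, on the bed. At either end of the bed (+y or -y of the fixture), its centre 63 mm from the fixture's centre; its axes are parallel to the fixture's. The gap between it and the sample plate is 18 to 22 mm at the start.
- thick_stop: Aluminium stop block, fixed on the bed at the other end, its centre also 63 mm from the fixture's centre: 40 (x) x 38 (y) x 14 mm high. Origin at the centre of its underside, axes parallel to the fixture's. The gap between it and the sample plate is 7 to 11 mm at the start, too narrow for the spacer.
- sample_plate: White ceramic sample plate, loose, 0.2 to 0.45 kg, lying on the bed between the stops: 44 (x) x 70 (y) x 14 mm, with a square aluminium grip 18 x 18 mm on its middle that reaches from 14 to 40 mm above the plate's underside. Origin at the centre of its underside, axes nearly parallel to the fixture's. It slides on the bed when pushed. Fingers that take the grip on its two x faces keep clear of a spacer standing beside the plate; fingers opened wide along y would strike it.
- spacer: Parallel-sided steel spacer, loose, about 0.2 kg, standing on the worktop: 52 (x) x 14 (y) x 48 mm high, symmetrical. Origin at the centre of its underside. It stands either left or right of the fixture, at any of a range of yaws. Taken across its 52 mm length it can go into the gap with the fingers outside the ends of plate (44 mm) and stop (40 mm).
- wedge: Tapered steel wedge, loose, to be left alone: 52 mm long (x), 48 mm high, 26 mm thick (y) at the foot and 6 mm at the top. Origin at the centre of its underside. It stands on the other side of the fixture from the spacer.
- step_block: Aluminium block with three steps, 24 x 60 x 24 mm, loose, to be left alone. Origin at the centre of its underside.
- bearing: Small ball bearing, 34 mm diameter, 11 mm high, lying flat, loose, to be left alone. Origin at the centre of its underside.
Mind the look-alikes: they are no part of the job. Of the things that look like the sample_plate, the larger one is meant. What is shaped like the spacer but yellow is not meant.

How it is judged:
By the outcome, as a careful person would: the job done as asked, in the order asked, and still so for the second after the job is handed in, while the arm keeps its last pose, push and grip.
It also fails if it takes over 50 s, if anything falls off the work surface, if the arm or the gripper's body presses on something with over 40 N, if the wrist force passes 120 N, or if a joint passes its speed limit or range.

### The arm

A 6-joint arm with a two-finger parallel gripper is mounted at the origin on a cart in front of the work surface, level with it; the furniture and walls round the work are solid. World frame = base frame: x ahead of the robot, y to its left, z up, the work surface at z = 0. Lengths are in m, angles in rad, forces in N, time in s.
With the tool pointing down it reaches from about 0.3 to 0.775 m from the base axis. Payload 14.6 kg.
Tool frame: the origin (TCP) lies at the very end of the fingers, on their centre line; the grasp point (between the pads) lies 19 mm behind it; y points along the fingers, z is the direction in which the jaws open and shut, and the axes are right-handed (so a half turn about y gives the same grasp; the last joint's range is limited). The gripper opens to 94 mm and grips with 3 to 60 N. Pads are 16 mm wide; open, the fingers measure 119 mm over their backs; the gripper's body (75 mm by 177 mm) begins 78 mm behind the grasp point.
Start: joints at [1.165, 0.3, 1.521, -0, 1.321, -0.067], TCP at [0.183, 0.519, 0.17] pointing down, gripper open.
Joint ranges: [-3.03, 3.03], [-0.79, 2.21], [0.23, 2.52], [-1.04, 4.18], [0, 3.07], [-2.55, 2.55]. Speed limits (rad/s): [2.22, 2.22, 2.57, 3.14, 3.14, 3.14].

### API

Orientations are given as [roll, pitch, yaw] about the fixed x, y, z axes, in that order (R = Rz(yaw) Ry(pitch) Rx(roll)).
In Python, from station import get_obs, camera, job gives the robot as it stands.
- The arm moves only by the tool step_arm, never from a script. Its argument "targets" is a list of rows, each a list of 6 numbers: the shift along the tool's x, y, z in mm, then the turn, a rotation vector about the tool's x, y, z in degrees. In form: [[dx, dy, dz, rx, ry, rz], ...]. A call has 1 to 12 rows; each row shifts and turns the commanded pose from where the row before left it, along the tool's axes as they then stand; what a row does not reach is not made up. A row lasts 1/8 s, in which the tool goes at most 62.5 mm and 10.7 degrees, less where a joint would pass 70% of its speed; a pose out of reach is approached as far as the arm can. A call is refused whole if a number of a shift passes 62.5 or a number of a turn 10.7, either way. A call with a gripper value outside its range is refused whole. "gripper" is the opening, from -1 (shut) to 1 (fully open), set as the call begins (left out, the last holds). The fingers move at their own pace and stop on an object; "squeeze" is the grip in N (left out, the last holds). Time passes only in rows, so rows that do not move let the fingers close. It gives the time, the measured TCP pose, the force and the opening at its end, in the units of the state.
- get_obs(): the state, without advancing time (a new reading comes with each control period).
- camera(name): name is "side" or "top"; returns a dict with "pixels" (384x512x3 uint8, red, green, blue), "intrinsics" (3x3 intrinsics, pixels), "k1" (the pictures are not rectified: a ray, as slopes to the right and down, at radius r is drawn at 1 + k1 r^2 times it, then the intrinsics apply), "R" (3x3) and "t" (3): a world point X has camera coordinates R X + t. Camera axes: x right, y down, z forward; pixel columns grow to the right and rows downward; lengths in m; the calibration is good to about 2 mm. A picture is of the moment at which its call begins. There is no depth.
- job.hand_in(): hands the job in, once; it reports no verdict.
The state is a dict: "time_s": time; "qpos": joint angles; "joint_vel": joint speeds; "tau": joint torques, N m; "ee_pos": TCP position; "eef_rot": TCP orientation; "force": force on the tool from outside, world axes, zero at the start; "moment": the same for the moment, N m; "grip_width": finger opening in m.
Only numpy, scipy, OpenCV 4.12 (cv2) and the standard library are available. Lean on these libraries where they do the work, as an engineer would, in place of code of your own. Each camera call takes 0.05 s, during which the arm holds its last target.

## Working session

There is one attempt and no reset: what is moved stays moved. The work goes in short steps, Python scripts to look and compute and a tool call to move; the robot and the scene stay as the last step left them, time stands still between calls to the robot, and variables do not carry over. Pictures are saved under pics/ and viewed, and the job is handed in when it is done.

Besides the shell and the picture viewer there is one more tool, called after ">>>" as a command line: name --pt "numbers of a row" for each row, then --argument value for the rest. step_arm: Moves the arm, as the interface text tells. Its arguments: {"type":"object","properties":{"targets":{"type":"array","items":{"type":"array","items":{"type":"number"}}},"gripper":{"type":"number"},"squeeze":{"type":"number"}},"required":["targets"]}

```bash
ls; mkdir -p pics; python3 - <<'E'
from station import get_obs,camera,job
import cv2,numpy as np
o=get_obs(); print({k:np.round(v,3) for k,v in o.items()})
for n in("top","side"):
    c=camera(n); cv2.imwrite(f"pics/{n}0.png",c["pixels"][:,:,::-1]); print(n,c["intrinsics"],c["k1"],c["R"],c["t"])
E
```

```text
pics
{'time_s': np.float64(0.0), 'qpos': array([ 1.165,  0.3  ,  1.522, -0.   ,  1.321, -0.067]), 'joint_vel': array([ 0.001,  0.   ,  0.   ,  0.   , -0.001, -0.   ]), 'tau': array([-3.0000e-03, -5.3179e+01, -3.5274e+01,  7.1000e-02,  2.4000e-02,
       -0.0000e+00]), 'ee_pos': array([0.183, 0.518, 0.17 ]), 'eef_rot': array([-1.572,  0.   , -0.339]), 'force': array([ 0.625,  0.354, -0.33 ]), 'moment': array([ 0.02 , -0.005,  0.028]), 'grip_width': np.float64(0.094)}
top [[454.90466265   0.         255.43731125]
 [  0.         454.90466265 194.90446079]
 [  0.           0.           1.        ]] -0.11851123051282346 [[ 0.00583929 -0.99985299 -0.01612134]
 [-0.99527895 -0.00424918 -0.09696265]
 [ 0.0968799   0.01661143 -0.99515745]] [0.00466171 0.49785408 1.37010264]
side [[426.78858206   0.         258.37602712]
 [  0.         426.78858206 193.97024839]
 [  0.           0.           1.        ]] 0.017588079173972808 [[ 0.9142921  -0.40447551  0.02166833]
 [-0.14113456 -0.36825547 -0.91894992]
 [ 0.37967221  0.8371305  -0.39377854]] [-0.42966824  0.09868175  0.88227789]
```

View pics/top0.png

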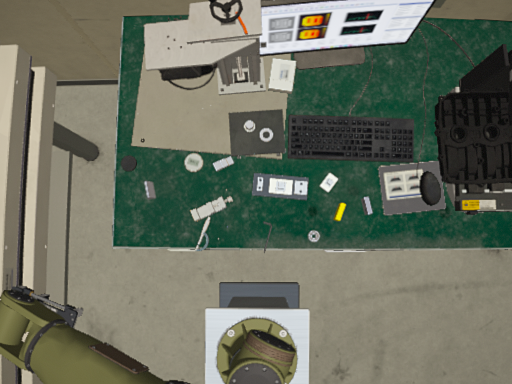

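View pics/side0.png

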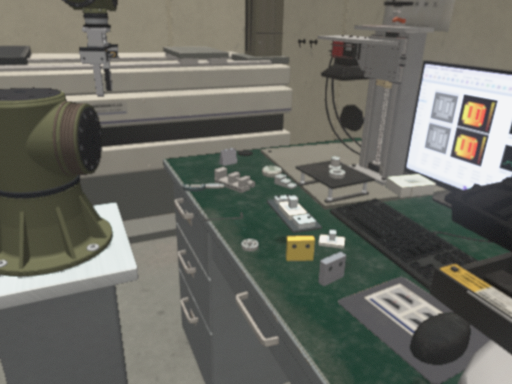

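```bash
python3 - <<'E'
import cv2,numpy as np
a=cv2.imread("pics/top0.png"); b=cv2.imread("pics/side0.png")
cv2.imwrite("pics/c1.png",cv2.resize(a[145:245,240:400],None,fx=5,fy=5,interpolation=cv2.INTER_CUBIC))
cv2.imwrite("pics/c2.png",cv2.resize(a[145:225,120:250],None,fx=5,fy=5,interpolation=cv2.INTER_CUBIC))
cv2.imwrite("pics/c3.png",cv2.resize(b[140:290,205:365],None,fx=4,fy=4,interpolation=cv2.INTER_CUBIC))
E
```

```text
(no output)
```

View pics/c1.png

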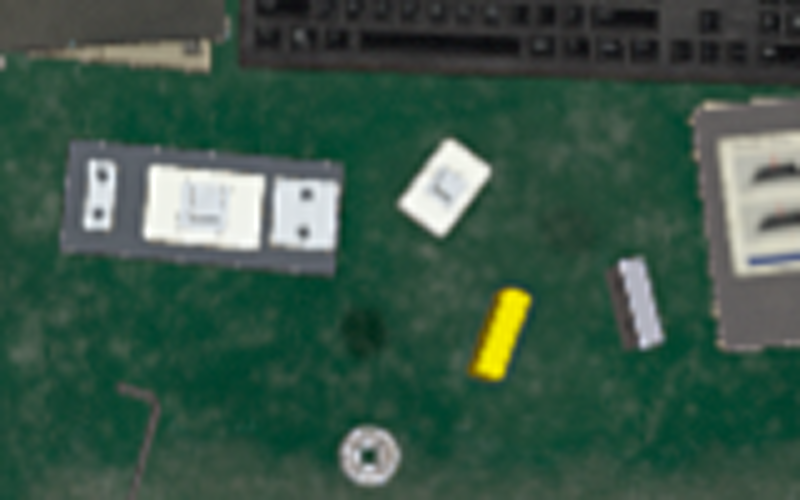

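View pics/c2.png

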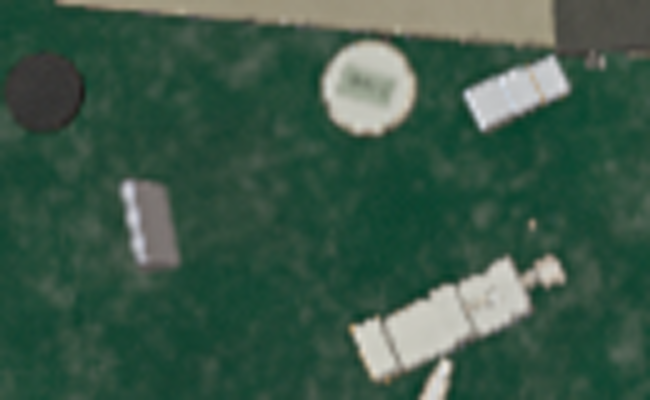

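View pics/c3.png

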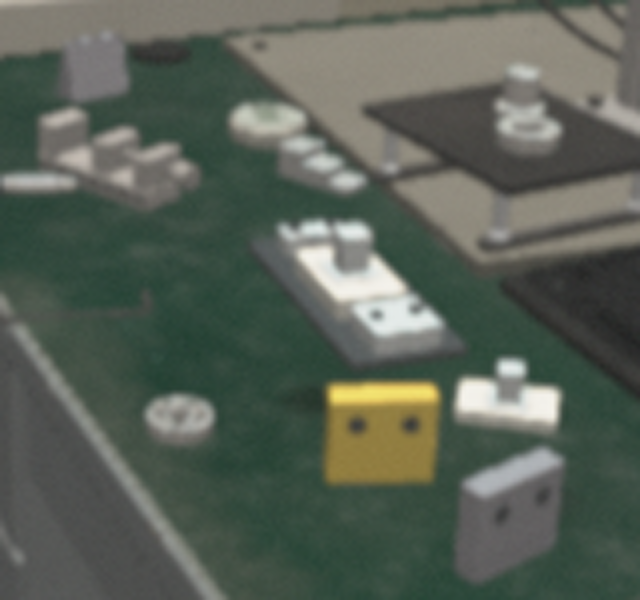

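```bash
cat > h.py <<'E'
import cv2,numpy as np
from station import get_obs,camera,job
def ray(c,uv,z):
    uv=np.asarray(uv,float).reshape(-1,1,2)
    n=cv2.undistortPoints(uv,c["intrinsics"],np.array([c["k1"],0,0,0.]),criteria=(3,50,1e-10)).reshape(-1,2) if False else cv2.undistortPoints(uv,c["intrinsics"],np.array([c["k1"],0,0,0.])).reshape(-1,2)
    d=np.c_[n,np.ones(len(n))]@c["R"]; C=-c["R"].T@c["t"]
    s=(z-C[2])/d[:,2]; return C+s[:,None]*d
def proj(c,X):
    X=np.asarray(X,float).reshape(-1,3)
    r=cv2.Rodrigues(c["R"])[0]; return cv2.projectPoints(X,r,c["t"],c["intrinsics"],np.array([c["k1"],0,0,0.]))[0].reshape(-1,2)
S=8
def up(c,x0,y0,x1,y1):
    return cv2.resize(c["pixels"][y0:y1,x0:x1],None,fx=S,fy=S,interpolation=cv2.INTER_CUBIC)
def full(p,x0,y0): # upsampled px->full px
    return (np.asarray(p,float)+0.5)/S-0.5+[x0,y0]
def rect(W):
    """min-area rect of world points (mm)"""
    r=cv2.minAreaRect((W[:,:2]*1000).astype(np.float32)); b=cv2.boxPoints(r)
    e=[b[1]-b[0],b[2]-b[1]]; e=max(e,key=np.linalg.norm)
    return np.round(r[0],1),np.round(sorted(r[1]),1),round(float(np.degrees(np.arctan2(e[1],e[0]))),1)
E
python3 - <<'E'
from h import *
c=camera("top")
p=c["pixels"]
print(p[200:212,360:374].tolist()[5])
print("row186",[tuple(x) for x in p[185,250:312].tolist()])
E
```

```text
[[45, 81, 62], [39, 79, 61], [64, 75, 66], [76, 73, 70], [74, 69, 67], [82, 82, 86], [176, 179, 192], [179, 181, 193], [177, 179, 190], [179, 180, 191], [150, 156, 163], [54, 82, 70], [24, 70, 48], [33, 74, 54]]
row186 [(85, 101, 87), (70, 93, 76), (64, 80, 68), (95, 99, 108), (91, 97, 104), (86, 93, 100), (105, 111, 115), (186, 189, 188), (223, 230, 234), (220, 226, 230), (221, 228, 231), (224, 230, 234), (190, 192, 191), (100, 103, 108), (87, 92, 100), (90, 96, 103), (90, 95, 102), (88, 93, 101), (92, 97, 101), (168, 169, 161), (247, 249, 241), (243, 245, 237), (240, 242, 234), (239, 242, 234), (241, 243, 234), (240, 242, 234), (222, 228, 231), (213, 219, 223), (190, 193, 193), (213, 219, 223), (213, 220, 224), (214, 221, 225), (216, 222, 227), (215, 223, 229), (199, 204, 206), (220, 227, 229), (241, 243, 235), (240, 242, 235), (239, 242, 235), (240, 242, 235), (243, 245, 238), (243, 245, 238), (147, 147, 142), (79, 85, 91), (137, 143, 147), (231, 237, 241), (220, 226, 230), (219, 225, 229), (220, 227, 231), (218, 224, 228), (198, 204, 209), (196, 203, 208), (206, 213, 216), (218, 225, 229), (216, 222, 227), (220, 227, 231), (218, 224, 229), (134, 136, 139), (40, 69, 53), (15, 70, 47), (16, 72, 51), (14, 71, 51)]
```

```bash
python3 - <<'E'
from h import *
c=camera("top")
for n,b,th,z in (("spacer",(350,185,385,225),130,.048),("fixture",(248,165,318,205),160,.022)):
    x0,y0,x1,y1=b; g=cv2.cvtColor(up(c,*b),cv2.COLOR_RGB2GRAY)
    m=(g>th).astype(np.uint8)
    for k in cv2.findContours(m,cv2.RETR_EXTERNAL,cv2.CHAIN_APPROX_NONE)[0]:
        if cv2.contourArea(k)<S*S*25: continue
        f=full(k.reshape(-1,2),x0,y0); print(n,f.mean(0).round(1),*rect(ray(c,f,z)))
# bed by saturation
b=(248,165,318,205);h=cv2.cvtColor(up(c,*b),cv2.COLOR_RGB2HSV)
m=cv2.morphologyEx((h[...,1]<75).astype(np.uint8),cv2.MORPH_OPEN,np.ones((17,17)))
k=max(cv2.findContours(m,cv2.RETR_EXTERNAL,cv2.CHAIN_APPROX_NONE)[0],key=cv2.contourArea)
print("bed",*rect(ray(c,full(k.reshape(-1,2),248,165),.008)))
s=camera("side")
print("side proj of spacer/yellow", proj(s,[[0.4,-.3,0]]))
E
```

```text
spacer [367.8 205. ] [ 466.6 -332.4] [15.9 54.6] 14.2
fixture [300.4 187.2] [ 522.1 -130.9] [39.7 43. ] -4.4
fixture [280.4 186. ] [525.8 -69.1] [47.5 72.3] 84.6
fixture [259.5 183.6] [533.1  -5.3] [17.8 43.5] -5.0
bed [528.1 -62. ] [ 74.  186.6] 85.5
side proj of spacer/yellow [[289.68176503 277.2674207 ]]
```

```bash
cat >> h.py <<'E'
def edges(c,b,th,z,yaw,minA=25,ch=None):
    """for each bright blob: edges (mm) in frame rotated by yaw, with tilt of each edge (deg)"""
    x0,y0,x1,y1=b; g=cv2.cvtColor(up(c,*b),cv2.COLOR_RGB2GRAY) if ch is None else ch
    m=(g>th).astype(np.uint8); out=[]
    ct,st=np.cos(yaw),np.sin(yaw); Rm=np.array([[ct,st],[-st,ct]])
    for k in cv2.findContours(m,cv2.RETR_EXTERNAL,cv2.CHAIN_APPROX_NONE)[0]:
        if cv2.contourArea(k)<S*S*minA: continue
        W=ray(c,full(k.reshape(-1,2),x0,y0),z)[:,:2]*1000@Rm.T
        lo,hi=np.percentile(W,1,0),np.percentile(W,99,0); d={}
        for a,nm in ((0,'x'),(1,'y')):
            o=1-a; w=hi[o]-lo[o]; mid=(W[:,o]>lo[o]+.2*w)&(W[:,o]<hi[o]-.2*w)
            for s,v in (('-',lo[a]),('+',hi[a])):
                q=W[mid&(abs(W[:,a]-v)<4)]
                t=np.polyfit(q[:,o]-(lo[o]+hi[o])/2,q[:,a],1) if len(q)>5 else [np.nan]*2
                d[nm+s]=(round(t[1],1),round(np.degrees(np.arctan(t[0])),1))
        out.append(d)
    return out
E
python3 - <<'E'
from h import *
c=camera("top"); print("cam",-c["R"].T@c["t"])
for d in edges(c,(248,165,318,205),160,.022,np.radians(-5)): print(d)
for d in edges(c,(350,185,385,225),130,.048,np.radians(14.2)): print(d)
ct,st=np.cos(np.radians(-5)),np.sin(np.radians(-5))
print("fixture C in rot frame",np.array([[ct,st],[-st,ct]])@[527.6,-68.1])
E
```

```text
cam [ 0.36274107 -0.01598286  1.41181625]
{'x-': (np.float64(510.7), np.float64(0.7)), 'x+': (np.float64(552.3), np.float64(-3.4)), 'y-': (np.float64(-104.1), np.float64(2.6)), 'y+': (np.float64(-65.7), np.float64(3.5))}
{'x-': (np.float64(506.7), np.float64(0.0)), 'x+': (np.float64(552.8), np.float64(-0.4)), 'y-': (np.float64(-58.4), np.float64(0.8)), 'y+': (np.float64(12.3), np.float64(-1.6))}
{'x-': (np.float64(510.8), np.float64(-6.3)), 'x+': (np.float64(552.6), np.float64(-0.7)), 'y-': (np.float64(32.8), np.float64(-1.7)), 'y+': (np.float64(49.1), np.float64(-1.8))}
{'x-': (np.float64(344.7), np.float64(-11.0)), 'x+': (np.float64(396.9), np.float64(9.8)), 'y-': (np.float64(-443.8), np.float64(-1.2)), 'y+': (np.float64(-429.9), np.float64(-1.2))}
fixture C in rot frame [531.52762879 -21.85748907]
```

>>> step_arm --pt "32.5 0 -25.5 0 0 0" --pt "32.5 0 -25.5 0 0 0" --pt "32.5 0 -25.5 0 0 0" --pt "32.5 0 -25.5 0 0 0" --pt "32.5 0 -25.5 0 0 0" --pt "32.5 0 -25.5 0 0 0" --pt "32.5 0 -25.5 0 0 0" --pt "32.5 0 -25.5 0 0 0" --pt "32.5 0 -25.5 0 0 0" --pt "32.5 0 -25.5 0 0 0" --pt "32.5 0 -25.5 0 0 0" --pt "32.5 0 -25.5 0 0 0" --gripper 1

```text
time_s: 1.8
ee_pos: [0.4495, 0.0992, 0.1704]
eef_rot: [-1.571, -0.0, -0.339]
force: [0.0, -0.1, -0.1]
grip_width: 0.0938
```

What could be taken for the spacer in the top view:
- (340,211): yellow block, a decoy.
- (150,189): grey with a narrow ridge and a wide foot, the wedge.
- (367,205): grey with a top measuring 52.2 x 13.9 mm. **This is the spacer.**

For the plate:
- (329,182): the smaller one, off the fixture, a decoy.
- (280,186): on the bed, 70.7 mm long. **This is the plate.**

The close crops confirm both choices. The wide gap (20.5 mm) is on the image-left (+y) side, by the thin stop at (259,184).

>>> step_arm --pt "13.3 0 -33.5 0 0 0" --pt "13.3 0 -33.5 0 0 0" --pt "13.3 0 -33.5 0 0 0" --pt "13.3 0 -33.5 0 0 0" --pt "13.3 0 -33.5 0 0 0" --pt "13.3 0 -33.5 0 0 0" --pt "13.3 0 -33.5 0 0 0" --pt "13.3 0 -33.5 0 0 0" --pt "13.3 0 -33.5 0 0 0" --pt "13.3 0 -33.5 0 0 0" --pt "13.3 0 -33.5 0 0 0" --pt "13.3 0 -33.5 0 0 0"

```text
time_s: 3.3
ee_pos: [0.4657, -0.3329, 0.1702]
eef_rot: [-1.571, 0.0, -0.339]
force: [0.0, 0.1, 0.8]
grip_width: 0.0942
```

>>> step_arm --pt "0 0 0 0 9.6 0" --pt "0 0 0 0 9.6 0" --pt "0 0 0 0 9.6 0" --pt "0 0 0 0 9.6 0" --pt "0 0 0 0 9.6 0" --pt "0 0 0 0 9.6 0" --pt "0 0 0 0 0 0"

```text
time_s: 4.18
ee_pos: [0.4658, -0.3316, 0.1702]
eef_rot: [-1.571, 0.0, -1.343]
force: [0.0, -0.3, -0.0]
grip_width: 0.094
```

>>> step_arm --pt "0 25 0 0 0 0" --pt "0 25 0 0 0 0" --pt "0 25 0 0 0 0" --pt "0 20 0 0 0 0" --pt "0 10 0 0 0 0" --pt "0 0 0 0 0 0"

```text
time_s: 4.92
ee_pos: [0.4657, -0.3316, 0.065]
eef_rot: [-1.571, 0.001, -1.342]
force: [-0.3, 0.2, 0.7]
grip_width: 0.0942
```

```bash
python3 - <<'E'
from h import *
c=camera("top");s=camera("side")
A=cv2.resize(c["pixels"][165:245,320:420],None,fx=4,fy=4,interpolation=cv2.INTER_CUBIC)
B=cv2.resize(s["pixels"][200:300,280:380],None,fx=4,fy=4,interpolation=cv2.INTER_CUBIC)
A=cv2.copyMakeBorder(A,0,400-A.shape[0],0,0,cv2.BORDER_CONSTANT)
cv2.imwrite("pics/d1.png",np.hstack([A,B])[:,:,::-1])
E
```

```text
(no output)
```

View pics/d1.png

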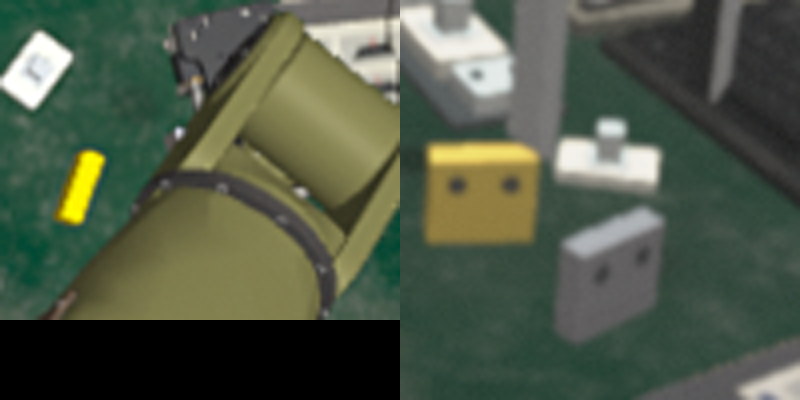

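```bash
python3 - <<'E'
from h import *
s=camera("side")
T=np.array([.4657,-.3316,.065]);a=np.array([np.cos(np.radians(13)),np.sin(np.radians(13)),0])
print(proj(s,[T-a*.047,T+a*.047,T-a*.059,T+a*.059]))
C=np.array([.4666,-.3325,.048]);n=np.array([-a[1],a[0],0])
print("spacer top corners",proj(s,[C+i*a*.026+j*n*.007 for i in(-1,1) for j in(-1,1)]))
B=s["pixels"][170:300,270:400]
cv2.imwrite("pics/d2.png",cv2.resize(B,None,fx=4.5,fy=4.5,interpolation=cv2.INTER_CUBIC)[:,:,::-1])
E
```

```text
[[313.42680113 255.83257879]
 [350.82215965 240.38905559]
 [308.26558859 257.96614797]
 [355.24175931 238.56560818]]
spacer top corners [[325.0316745  262.5311764 ]
 [319.35457798 258.9942267 ]
 [345.5675909  253.61963558]
 [339.82804977 250.32996619]]
```

View pics/d2.png

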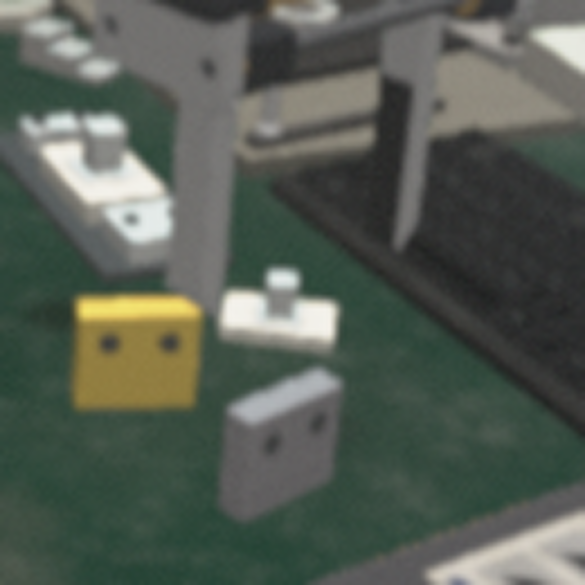

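```bash
python3 - <<'E'
from h import *
s=camera("side");print("cam",-s["R"].T@s["t"])
print("start TCP",proj(s,[[.183,.518,.17]]))
for z in(.065,.105,.12): print(z,ray(s,[[314,236],[359,225]],z))
o=get_obs();print(o["time_s"],o["qpos"],o["ee_pos"])
a=cv2.imread("pics/side0.png")[0:160,40:240]
cv2.imwrite("pics/d3.png",cv2.resize(a,None,fx=4,fy=4))
E
```

```text
cam [ 0.07179328 -0.87603192  0.44741588]
start TCP [[106.3700471  104.97077388]]
0.065 [[ 0.45696906 -0.28169523  0.065     ]
 [ 0.56281524 -0.27553838  0.065     ]]
0.105 [[ 0.41668038 -0.34386176  0.105     ]
 [ 0.51145524 -0.33834891  0.105     ]]
0.12 [[ 0.40157213 -0.3671742   0.12      ]
 [ 0.49219524 -0.36190285  0.12      ]]
5.125 [-6.82767656e-01  4.51810042e-01  1.56743045e+00 -6.46814806e-06
  1.12099669e+00 -9.10075902e-01] [ 0.4661968  -0.33196115  0.0661245 ]
```

View pics/d3.png

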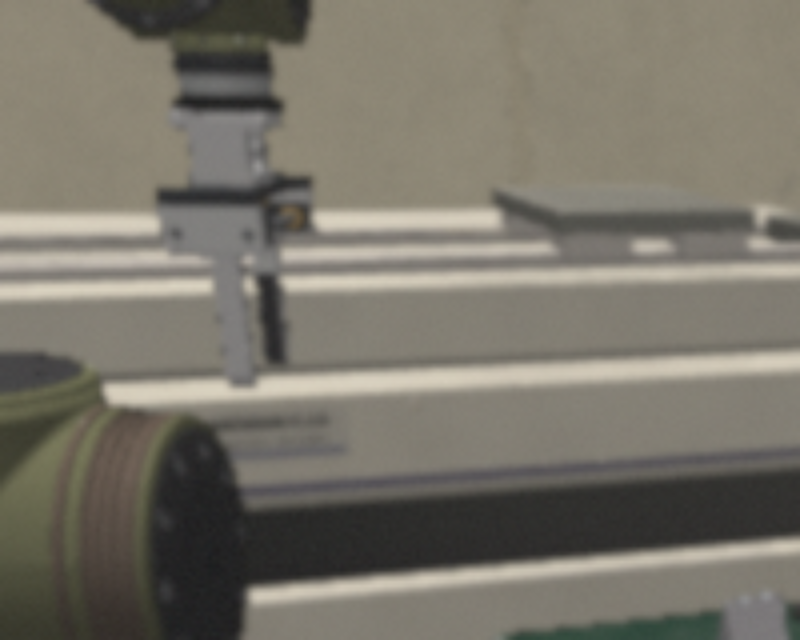

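>>> step_arm --pt "0 15 0 0 0 0" --pt "0 15 0 0 0 0" --pt "0 10 0 0 0 0" --pt "0 5 0 0 0 0" --pt "0 0 0 0 0 0"

```text
time_s: 5.75
ee_pos: [0.4658, -0.3316, 0.0199]
eef_rot: [-1.571, 0.0, -1.344]
force: [0.4, -0.6, -0.2]
grip_width: 0.0944
```

```bash
python3 - <<'E'
from h import *
s=camera("side")
B=s["pixels"][170:300,270:400]
cv2.imwrite("pics/d4.png",cv2.resize(B,None,fx=4.5,fy=4.5,interpolation=cv2.INTER_CUBIC)[:,:,::-1])
E
```

```text
(no output)
```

View pics/d4.png

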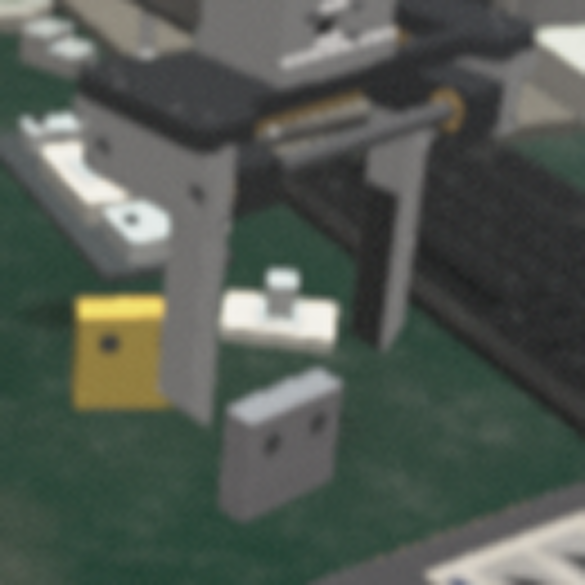

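```bash
python3 - <<'E'
from h import *
s=camera("side")
f=lambda u,v:(u/4.5+270-.4,v/4.5+170-.4)
for z in(.02,.04,.05,.06,.07): 
    P=ray(s,[f(212,425),f(385,350)],z); print(z,P.round(4).tolist(),np.linalg.norm(P[0]-P[1]).round(4),np.degrees(np.arctan2(*(P[1]-P[0])[1::-1])))
T=np.array([.4658,-.3316,.0199]);a=np.array([np.cos(np.radians(13)),np.sin(np.radians(13)),0]);n=np.array([-a[1],a[0],0])
for z in (.0199,.06): 
    T[2]=z; print([((p-[269.6,169.6])*4.5).round() for p in proj(s,[T-a*.047-n*.008,T-a*.059-n*.008,T+a*.047-n*.008,T+a*.059-n*.008])])
E
```

```text
0.02 [[0.4517, -0.3066, 0.02], [0.5547, -0.2825, 0.02]] 0.1058 13.186428639603571
0.04 [[0.4339, -0.3333, 0.04], [0.5321, -0.3103, 0.04]] 0.1008 13.186428639603507
0.05 [[0.425, -0.3466, 0.05], [0.5208, -0.3242, 0.05]] 0.0983 13.186428639603555
0.06 [[0.4162, -0.3599, 0.06], [0.5095, -0.3381, 0.06]] 0.0959 13.186428639603568
0.07 [[0.4073, -0.3733, 0.07], [0.4982, -0.3519, 0.07]] 0.0934 13.186428639603553
[array([203., 498.]), array([181., 508.]), array([369., 422.]), array([388., 413.])]
[array([211., 409.]), array([188., 418.]), array([379., 337.]), array([399., 329.])]
```

>>> step_arm --pt "0 0 0 0 0 0" --pt "0 0 0 0 0 0" --pt "0 0 0 0 0 0" --pt "0 0 0 0 0 0" --gripper 0.02 --squeeze 5

```text
time_s: 6.35
ee_pos: [0.4659, -0.3317, 0.0203]
eef_rot: [-1.571, -0.0, -1.344]
force: [0.0, -0.3, 0.9]
grip_width: 0.0573
```

```bash
python3 - <<'E'
from h import *
s=camera("side")
B=s["pixels"][170:300,270:400]
cv2.imwrite("pics/d5.png",cv2.resize(B,None,fx=4.5,fy=4.5,interpolation=cv2.INTER_CUBIC)[:,:,::-1])
E
```

```text
(no output)
```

View pics/d5.png

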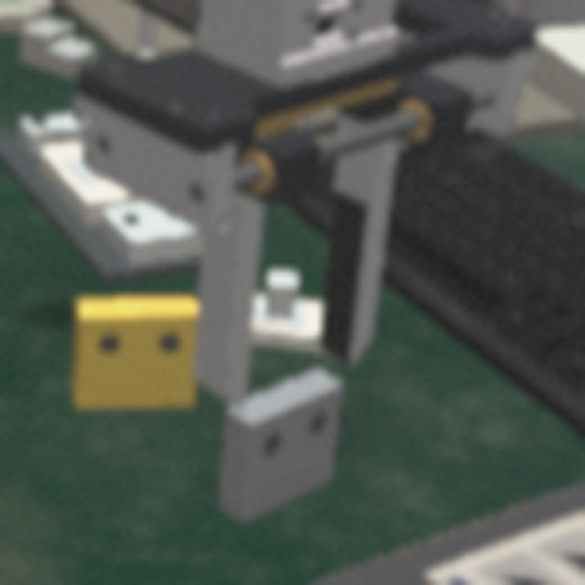

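```bash
python3 - <<'E'
from h import *
s=camera("side");c=camera("top")
print(ray(s,[[101.5,95.5],[109,90.5]],.17))
print("base top",proj(c,[[0,0,0],[0,0,.2],[0,0,.4]]))
o=get_obs();print(o)
cv2.imwrite("pics/e1.png",cv2.resize(c["pixels"][140:384,190:450],None,fx=2.4,fy=2.4,interpolation=cv2.INTER_CUBIC)[:,:,::-1])
cv2.imwrite("pics/e2.png",s["pixels"][:,:,::-1])
E
```

```text
[[0.18422546 0.6830707  0.17      ]
 [0.21849111 0.77566635 0.17      ]]
base top [[256.96088275 357.61631914]
 [255.98464339 377.08685611]
 [254.62320053 404.06513367]]
{'time_s': 6.5, 'qpos': array([-6.82780987e-01,  5.11775473e-01,  1.59843208e+00,  3.89812046e-06,
        1.03133308e+00, -9.09446997e-01]), 'joint_vel': array([ 0.0001576 ,  0.00013681,  0.00123557, -0.00092568, -0.00183758,
        0.00100621]), 'tau': array([-8.05504510e-05, -5.98408270e+01, -3.02009439e+01,  2.83006509e-02,
        6.91935048e-02,  8.01154965e-05]), 'ee_pos': array([ 0.46586252, -0.33169548,  0.02027247]), 'eef_rot': array([-1.57076174e+00, -3.90005337e-05, -1.34413232e+00]), 'force': array([-0.11876379, -0.05556233,  0.58047669]), 'moment': array([-0.05504412,  0.02633827, -0.02532439]), 'grip_width': 0.048642758971562707}
```

View pics/e1.png

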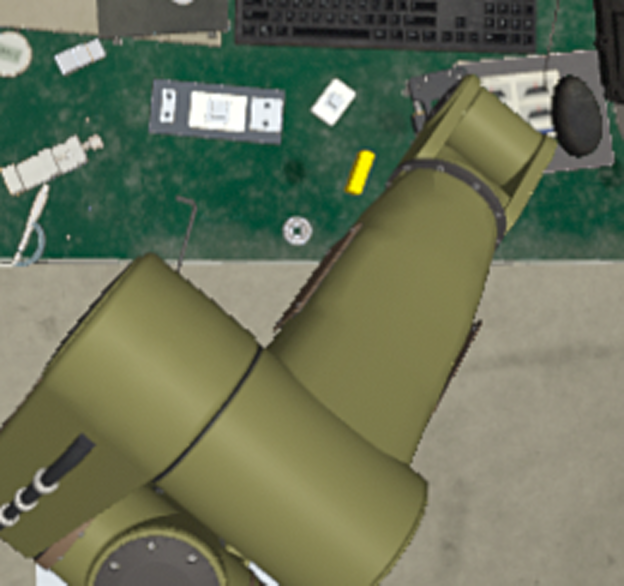

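View pics/e2.png

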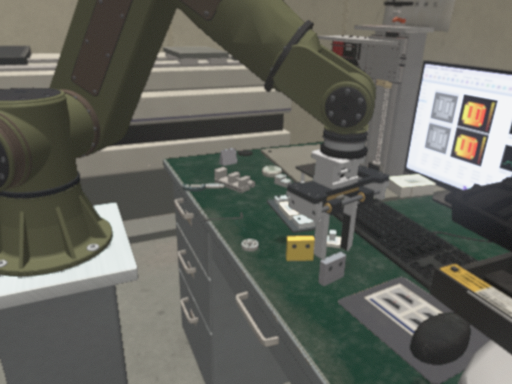

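```bash
python3 - <<'E'
from h import *
s=camera("side");c=camera("top")
def rd(c,uv):
    a=ray(c,[uv],0.)[0]; C=-c["R"].T@c["t"]; d=a-C; return C,d/np.linalg.norm(d)
def tri(u1,u2):
    C1,d1=rd(c,u1);C2,d2=rd(s,u2)
    t=np.linalg.lstsq(np.c_[d1,-d2],C2-C1,rcond=None)[0]; P,Q=C1+t[0]*d1,C2+t[1]*d2
    return ((P+Q)/2).round(4),np.linalg.norm(P-Q).round(4)
# wrist pivot; spacer top centre, bearing centre, yellow? from original images
print("wrist",tri((395,190),(348,105)))
print("spacer",tri((367.8,205),(333,256)))
print("bearing",tri((314,236),(250,245)))
a=cv2.imread("pics/side0.png"); 
E
```

```text
wrist (array([ 0.4757, -0.3323,  0.3186]), np.float64(0.0165))
spacer (array([ 0.4668, -0.3325,  0.0485]), np.float64(0.001))
bearing (array([ 0.3736, -0.1739,  0.0057]), np.float64(0.0009))
```

```bash
python3 - <<'E'
from h import *
s=camera("side")
B=s["pixels"][210:295,300:370]
cv2.imwrite("pics/d6.png",cv2.resize(B,None,fx=7,fy=7,interpolation=cv2.INTER_CUBIC)[:,:,::-1])
T=np.array([.4659,-.3317,.02]);a=np.array([np.cos(np.radians(13)),np.sin(np.radians(13)),0]);n=np.array([-a[1],a[0],0])
for z in (.02,.05,.055,.06):
    T[2]=z; print(z,((proj(s,[T+i*a*w+j*n*.008 for i in(-1,1) for w in (.0243,.0368) for j in(-1,1)])-[299.6,209.6])*7).round().tolist())
E
```

```text
0.02 [[172.0, 464.0], [128.0, 435.0], [137.0, 481.0], [92.0, 451.0], [305.0, 403.0], [260.0, 376.0], [338.0, 388.0], [293.0, 362.0]]
0.05 [[182.0, 362.0], [137.0, 334.0], [146.0, 378.0], [101.0, 349.0], [317.0, 304.0], [271.0, 278.0], [350.0, 290.0], [304.0, 264.0]]
0.055 [[184.0, 345.0], [138.0, 317.0], [148.0, 360.0], [102.0, 332.0], [319.0, 287.0], [273.0, 261.0], [352.0, 273.0], [306.0, 247.0]]
0.06 [[186.0, 328.0], [140.0, 300.0], [149.0, 343.0], [104.0, 315.0], [321.0, 270.0], [275.0, 244.0], [354.0, 256.0], [308.0, 231.0]]
```

View pics/d6.png

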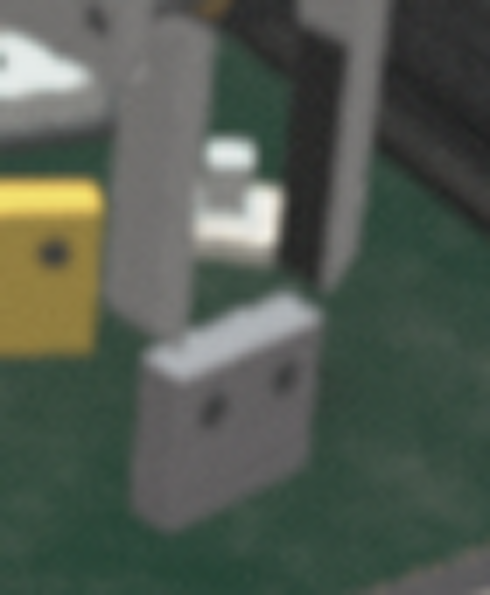

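>>> step_arm --pt "0 0 0 0 0 0" --pt "0 0 0 0 0 0" --pt "0 0 0 0 0 0" --pt "0 0 0 0 0 0" --pt "0 0 0 0 0 0" --pt "0 6 0 0 0 0" --pt "0 6 0 0 0 0" --pt "0 4 0 0 0 0" --pt "0 0 0 0 0 0" --gripper 1

```text
time_s: 7.78
ee_pos: [0.4657, -0.3315, 0.0038]
eef_rot: [-1.571, 0.001, -1.344]
force: [-0.7, -0.3, -0.4]
grip_width: 0.0941
```

```bash
python3 - <<'E'
from h import *
s=camera("side")
B=s["pixels"][210:295,300:370]
cv2.imwrite("pics/d7.png",cv2.resize(B,None,fx=7,fy=7,interpolation=cv2.INTER_CUBIC)[:,:,::-1])
T=get_obs()["ee_pos"];a=np.array([np.cos(np.radians(13)),np.sin(np.radians(13)),0]);n=np.array([-a[1],a[0],0])
z0=T[2]
for dz in (.0,.03,.035,.04):
    T[2]=z0+dz; print(dz,((proj(s,[T+i*a*w+j*n*.008 for i in(-1,1) for w in (.047,.0595) for j in(-1,1)])-[299.6,209.6])*7).round().tolist())
E
```

```text
0.0 [[102.0, 548.0], [58.0, 517.0], [65.0, 565.0], [22.0, 534.0], [357.0, 427.0], [313.0, 400.0], [389.0, 413.0], [344.0, 386.0]]
0.03 [[111.0, 446.0], [66.0, 416.0], [74.0, 463.0], [29.0, 432.0], [370.0, 331.0], [324.0, 305.0], [401.0, 317.0], [356.0, 291.0]]
0.035 [[112.0, 429.0], [67.0, 399.0], [75.0, 445.0], [30.0, 415.0], [372.0, 314.0], [326.0, 288.0], [403.0, 300.0], [358.0, 275.0]]
0.04 [[114.0, 412.0], [69.0, 382.0], [76.0, 428.0], [32.0, 398.0], [374.0, 298.0], [328.0, 272.0], [406.0, 284.0], [360.0, 259.0]]
```

View pics/d7.png

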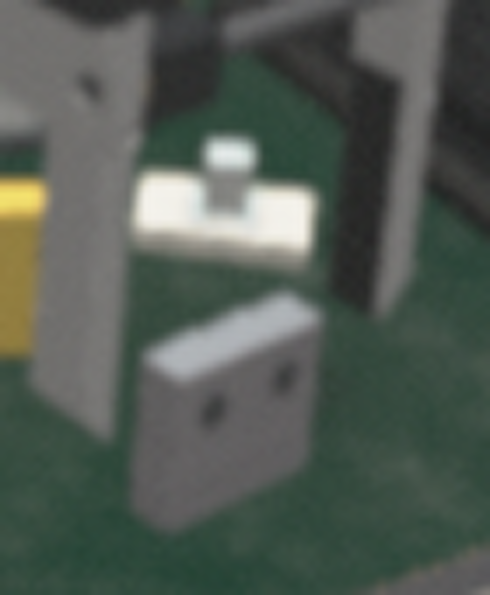

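>>> step_arm --pt "0 6 0 0 0 0" --pt "0 6 0 0 0 0" --pt "0 4 0 0 0 0" --pt "0 0 0 0 0 0"

```text
time_s: 8.32
ee_pos: [0.4657, -0.3316, -0.0121]
eef_rot: [-1.571, 0.0, -1.344]
force: [0.4, 0.6, -0.0]
grip_width: 0.0939
```

```bash
python3 - <<'E'
from h import *
s=camera("side")
B=s["pixels"][210:295,300:370]
cv2.imwrite("pics/d8.png",cv2.resize(B,None,fx=7,fy=7,interpolation=cv2.INTER_CUBIC)[:,:,::-1])
E
```

```text
(no output)
```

View pics/d8.png

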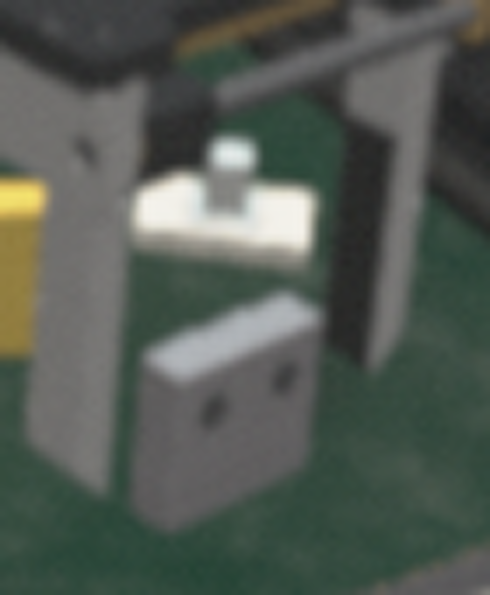

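>>> step_arm --pt "0 0 0 0 0 0" --pt "0 0 0 0 0 0" --pt "0 0 0 0 0 0" --pt "0 0 0 0 0 0" --pt "0 0 0 0 0 0" --pt "0 0 0 0 0 0" --pt "0 0 0 0 0 0" --pt "0 0 0 0 0 0" --gripper -1 --squeeze 30

```text
time_s: 9.38
ee_pos: [0.4658, -0.3317, -0.0117]
eef_rot: [-1.571, -0.0, -1.344]
force: [-0.7, -0.3, 1.2]
grip_width: 0.0517
```

```bash
python3 - <<'E'
from h import *
s=camera("side")
B=s["pixels"][210:295,300:370]
cv2.imwrite("pics/d9.png",cv2.resize(B,None,fx=7,fy=7,interpolation=cv2.INTER_CUBIC)[:,:,::-1])
E
```

```text
(no output)
```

View pics/d9.png

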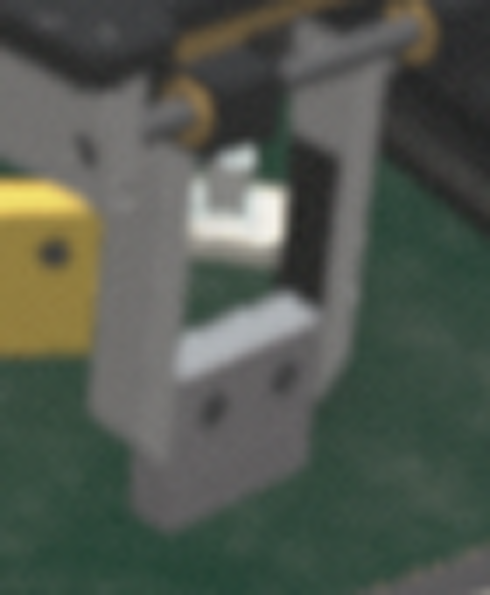

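>>> step_arm --pt "0 -5 0 0 0 0" --pt "0 -15 0 0 0 0" --pt "0 -20 0 0 0 0" --pt "0 -20 0 0 0 0" --pt "0 -20 0 0 0 0" --pt "0 -20 0 0 0 0" --pt "0 0 0 0 0 0"

```text
time_s: 10.3
ee_pos: [0.4665, -0.3322, 0.0903]
eef_rot: [-1.569, -0.003, -1.344]
force: [0.6, 0.2, -1.5]
grip_width: 0.052
```

>>> step_arm --pt "-14.3 0 6.7 0 0 0" --pt "-28.6 0 13.4 0 0 0" --pt "-28.6 0 13.4 0 0 0" --pt "-28.6 0 13.4 0 0 0" --pt "-28.6 0 13.4 0 0 0" --pt "-28.6 0 13.4 0 0 0" --pt "-28.6 0 13.4 0 0 0" --pt "-28.6 0 13.4 0 0 0" --pt "-28.6 0 13.4 0 0 0" --pt "-28.6 0 13.4 0 0 0" --pt "-14.3 0 6.7 0 0 0"

```text
time_s: 11.68
ee_pos: [0.5316, -0.0209, 0.0875]
eef_rot: [-1.572, 0.001, -1.342]
force: [-0.7, 0.7, -1.9]
grip_width: 0.0517
```

>>> step_arm --pt "0 0 0 0 6 0" --pt "0 0 0 0 6 0" --pt "0 0 0 0 6.1 0" --pt "0 0 0 0 0 0"

```text
time_s: 12.18
ee_pos: [0.5318, -0.0229, 0.0878]
eef_rot: [-1.572, -0.0, -1.66]
force: [-0.4, -0.1, -1.3]
grip_width: 0.0519
```

```bash
python3 - <<'E'
from h import *
s=camera("side")
B=s["pixels"][140:260,230:340]
cv2.imwrite("pics/f1.png",cv2.resize(B,None,fx=5,fy=5,interpolation=cv2.INTER_CUBIC)[:,:,::-1])
c=camera("top");cv2.imwrite("pics/f2.png",cv2.resize(c["pixels"][140:240,220:340],None,fx=5,fy=5,interpolation=cv2.INTER_CUBIC)[:,:,::-1])
E
```

```text
(no output)
```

View pics/f1.png

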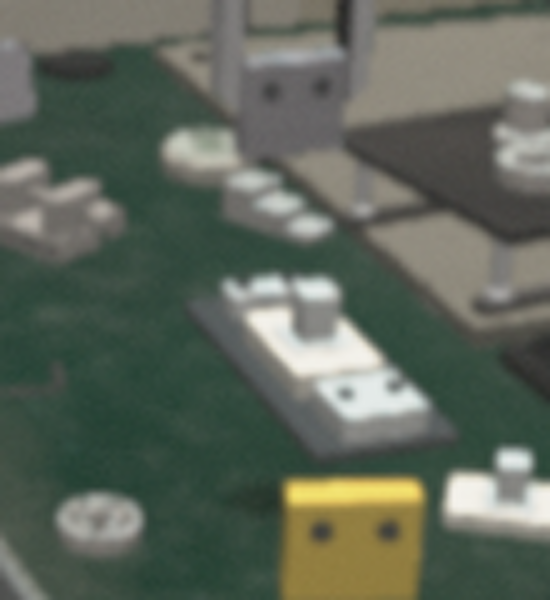

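View pics/f2.png

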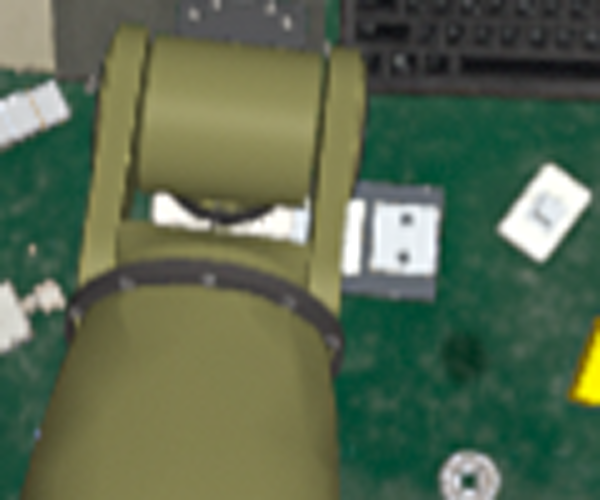

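```bash
python3 - <<'E'
from h import *
s=camera("side"); y=np.radians(-5.1);a=np.array([np.cos(y),np.sin(y),0]);n=np.array([-a[1],a[0],0])
C=np.array([.5317,-.0239,.0999])
P=proj(s,[C+i*a*.026-n*.007+[0,0,z] for z in(.048,0) for i in(-1,1)])
print(((P-[229.6,139.6])*5).round().tolist())
g=s["pixels"][145:180,270:305]
cv2.imwrite("pics/f3.png",cv2.resize(g,None,fx=16,fy=16,interpolation=cv2.INTER_CUBIC)[:,:,::-1])
print(((P-[269.53,144.53])*16).round().tolist())
E
```

```text
[[245.0, 61.0], [348.0, 52.0], [241.0, 158.0], [342.0, 148.0]]
[[145.0, 116.0], [474.0, 89.0], [132.0, 427.0], [455.0, 395.0]]
```

View pics/f3.png

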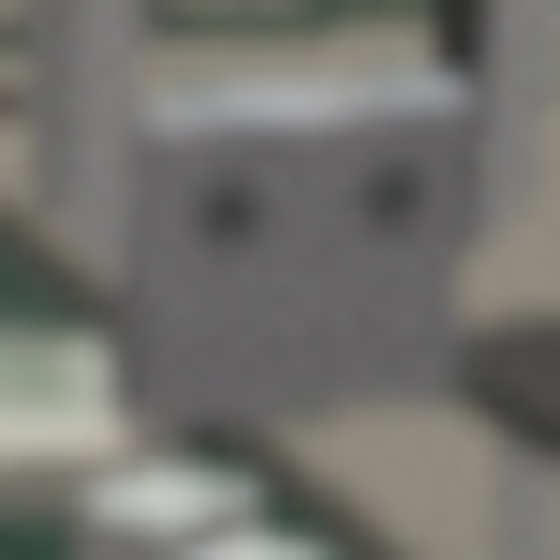

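>>> step_arm --pt "0 12 0 0 0 0" --pt "0 15 0 0 0 0" --pt "0 15 0 0 0 0" --pt "0 15 0 0 0 0" --pt "0 8 0 0 0 0" --pt "0 0 0 0 0 0" --pt "0 0 0 0 0 0"

```text
time_s: 13.2
ee_pos: [0.5325, -0.0229, 0.0237]
eef_rot: [-1.57, -0.0, -1.66]
force: [-1.0, 0.2, -2.1]
grip_width: 0.0517
```

```bash
python3 - <<'E'
from h import *
s=camera("side"); o=get_obs();print(o["ee_pos"])
g=s["pixels"][170:235,255:325]
cv2.imwrite("pics/g1.png",cv2.resize(g,None,fx=9,fy=9,interpolation=cv2.INTER_CUBIC)[:,:,::-1])
c=camera("top");cv2.imwrite("pics/g2.png",cv2.resize(c["pixels"][165:205,245:315],None,fx=9,fy=9,interpolation=cv2.INTER_CUBIC)[:,:,::-1])
E
```

```text
[ 0.53249638 -0.02295253  0.02378169]
```

View pics/g1.png

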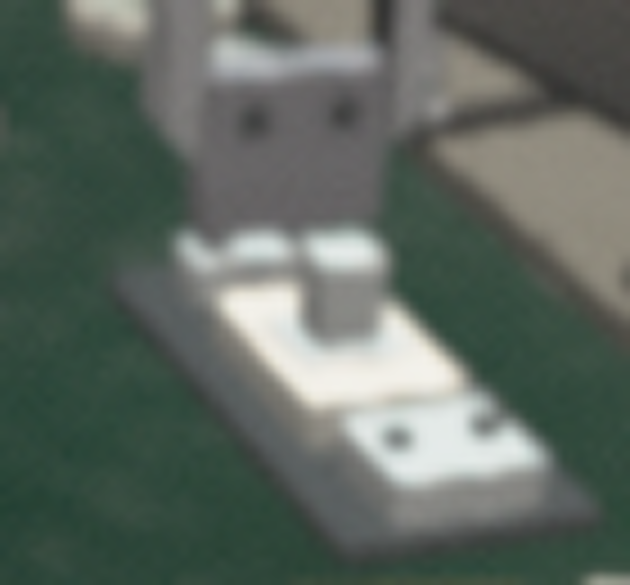

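View pics/g2.png

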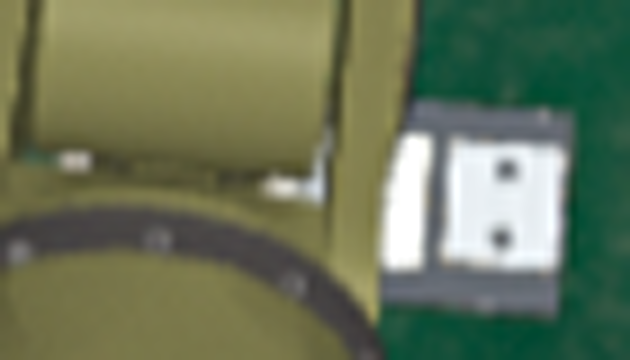

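```bash
python3 - <<'E'
from h import *
s=camera("side"); y=np.radians(-5.1);a=np.array([np.cos(y),np.sin(y),0]);n=np.array([-a[1],a[0],0])
F=lambda P:((P-[255-.44,170-.44])*9).round().tolist()
C=np.array([.5325,-.0239,.0355])
print("spacer",F(proj(s,[C+i*a*.026-n*.007+[0,0,z] for z in(.048,0) for i in(-1,1)])))
G=lambda X,Y,z:[X*np.cos(np.radians(-5))/1e3-Y*np.sin(np.radians(-5))/1e3, X*np.sin(np.radians(-5))/1e3+Y*np.cos(np.radians(-5))/1e3,z]
print("thin stop top",F(proj(s,[G(x,yy,.022) for x in(512,552) for yy in(32.8,49)])))
print("plate top",F(proj(s,[G(x,yy,.022) for x in(508.5,552.5) for yy in(-58.2,12.2)])))
print("thick top",F(proj(s,[G(x,yy,.022) for x in(512,552) for yy in(-104,-66)])))
E
```

```text
spacer [[209.0, 73.0], [390.0, 54.0], [202.0, 239.0], [379.0, 218.0]]
thin stop top [[196.0, 258.0], [175.0, 235.0], [330.0, 242.0], [308.0, 220.0]]
plate top [[312.0, 398.0], [212.0, 289.0], [469.0, 377.0], [361.0, 270.0]]
thick top [[397.0, 475.0], [337.0, 409.0], [546.0, 454.0], [481.0, 390.0]]
```

>>> step_arm --pt "0 6 0 0 0 0" --pt "0 4 0 0 0 0" --pt "0 2 0 0 0 0" --pt "0 2 0 0 0 0" --pt "0 0 0 0 0 0"

```text
time_s: 13.98
ee_pos: [0.5321, -0.0229, 0.0091]
eef_rot: [-1.571, -0.0, -1.66]
force: [-0.1, -0.1, -1.8]
grip_width: 0.0518
```

>>> step_arm --pt "0 1 0 0 0 0" --pt "0 1 0 0 0 0" --pt "0 1 0 0 0 0" --pt "0 0 0 0 0 0"

```text
time_s: 14.48
ee_pos: [0.5321, -0.0229, 0.0062]
eef_rot: [-1.571, -0.0, -1.66]
force: [-0.1, 0.1, -1.6]
grip_width: 0.0518
```

>>> step_arm --pt "0 1.5 0 0 0 0" --pt "0 1.5 0 0 0 0" --pt "0 1.5 0 0 0 0" --pt "0 1.5 0 0 0 0" --pt "0 0 0 0 0 0"

```text
time_s: 15.1
ee_pos: [0.5321, -0.0229, 0.0001]
eef_rot: [-1.571, 0.0, -1.66]
force: [0.7, -0.1, -1.5]
grip_width: 0.0515
```

```bash
python3 - <<'E'
from h import *
s=camera("side"); o=get_obs();print(o["ee_pos"],o["force"])
g=s["pixels"][170:235,255:325]
cv2.imwrite("pics/g3.png",cv2.resize(g,None,fx=9,fy=9,interpolation=cv2.INTER_CUBIC)[:,:,::-1])
E
```

```text
[ 5.32155727e-01 -2.28857952e-02  2.25672249e-04] [ 0.16300572 -0.59844553 -1.42176287]
```

View pics/g3.png

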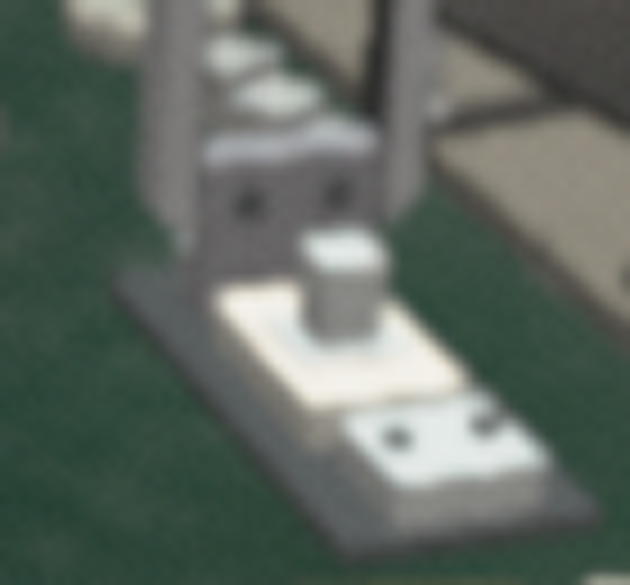

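Side crop: the spacer's front face disappears behind the plate's top edge at about (215–300,285), so it is in the gap. The plate corners have not moved and no contact force shows. I'll go down slowly to the bed.

>>> step_arm --pt "0 1 0 0 0 0" --pt "0 1 0 0 0 0" --pt "0 0.7 0 0 0 0" --pt "0 0 0 0 0 0"

```text
time_s: 15.65
ee_pos: [0.5321, -0.0229, -0.0025]
eef_rot: [-1.571, -0.0, -1.66]
force: [-0.1, 0.1, -1.0]
grip_width: 0.0521
```

>>> step_arm --pt "0 0.7 0 0 0 0" --pt "0 0 0 0 0 0"

```text
time_s: 15.9
ee_pos: [0.5321, -0.0229, -0.0032]
eef_rot: [-1.571, -0.0, -1.66]
force: [-0.5, -0.2, -1.8]
grip_width: 0.0518
```

>>> step_arm --pt "0 0.6 0 0 0 0" --pt "0 0 0 0 0 0"

```text
time_s: 16.15
ee_pos: [0.5322, -0.0229, -0.0037]
eef_rot: [-1.571, 0.0, -1.66]
force: [-0.8, -0.7, -0.7]
grip_width: 0.052
```

>>> step_arm --pt "0 0.5 0 0 0 0" --pt "0 0 0 0 0 0"

```text
time_s: 16.4
ee_pos: [0.5322, -0.0229, -0.0038]
eef_rot: [-1.571, 0.0, -1.66]
force: [-3.8, 0.3, 6.5]
grip_width: 0.0518
```

>>> step_arm --pt "0 0 0 0 0 0" --pt "0 0 0 0 0 0" --pt "0 0 0 0 0 0" --pt "0 0 0 0 0 0" --gripper 0.6

```text
time_s: 16.9
ee_pos: [0.5322, -0.0229, -0.0043]
eef_rot: [-1.571, -0.0, -1.66]
force: [0.3, -0.2, 0.5]
grip_width: 0.0756
```

>>> step_arm --pt "0 -5 0 0 0 0" --pt "0 -15 0 0 0 0" --pt "0 -20 0 0 0 0" --pt "0 -20 0 0 0 0" --pt "0 -10 0 0 0 0" --pt "0 0 0 0 0 0"

```text
time_s: 17.65
ee_pos: [0.5325, -0.0229, 0.0665]
eef_rot: [-1.569, -0.0, -1.66]
force: [-0.1, 0.5, -0.3]
grip_width: 0.0748
```

```bash
python3 - <<'E'
from h import *
s=camera("side"); o=get_obs();print(o["ee_pos"],o["force"])
g=s["pixels"][160:235,250:325]
cv2.imwrite("pics/h1.png",cv2.resize(g,None,fx=8,fy=8,interpolation=cv2.INTER_CUBIC)[:,:,::-1])
E
```

```text
[ 0.53208036 -0.02288482  0.06575376] [-0.77218267  0.38457853  0.31192486]
```

View pics/h1.png

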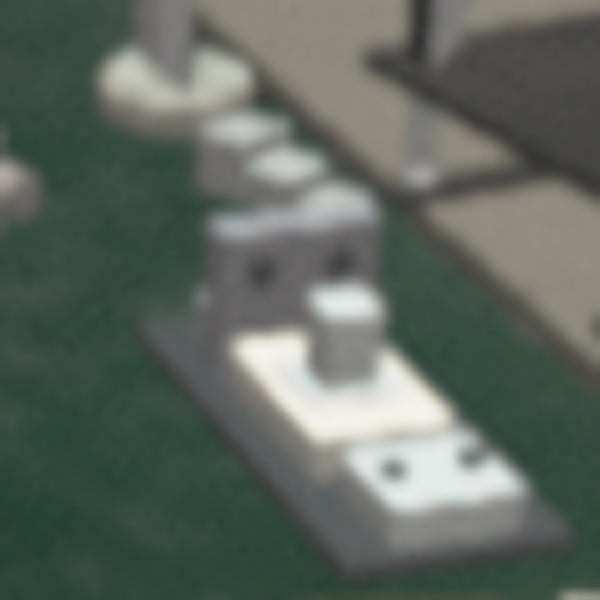

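>>> step_arm --pt "12 0 -1.4 0 0 0" --pt "16 0 0 0 0 0" --pt "12 0 0 0 0 0" --pt "6.6 0 0 0 0 0" --pt "0 0 0 0 0 0" --pt "0 15 0 0 0 0" --pt "0 15 0 0 0 0" --pt "0 12 0 0 0 0" --pt "0 8 0 0 0 0" --pt "0 0 0 0 0 0"

```text
time_s: 18.95
ee_pos: [0.5263, -0.0691, 0.0151]
eef_rot: [-1.572, 0.0, -1.66]
force: [-1.5, -0.1, 0.2]
grip_width: 0.0752
```

```bash
python3 - <<'E'
from h import *
s=camera("side"); o=get_obs();print(o["ee_pos"],o["force"])
g=s["pixels"][160:235,250:325]
cv2.imwrite("pics/h2.png",cv2.resize(g,None,fx=8,fy=8,interpolation=cv2.INTER_CUBIC)[:,:,::-1])
E
```

```text
[ 0.52663552 -0.06914619  0.01568252] [-0.27932743 -0.02929717 -0.4557987 ]
```

View pics/h2.png

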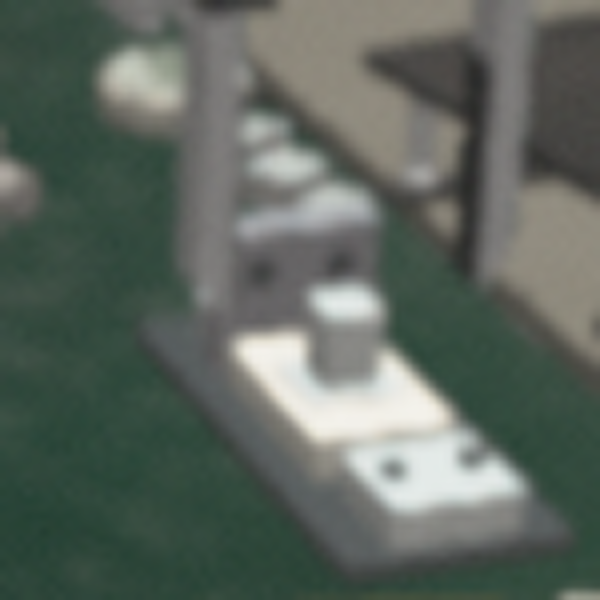

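>>> step_arm --pt "0 8 0 0 0 0" --pt "0 8 0 0 0 0" --pt "0 4.5 0 0 0 0" --pt "0 0 0 0 0 0"

```text
time_s: 19.5
ee_pos: [0.5264, -0.0691, -0.0052]
eef_rot: [-1.572, 0.0, -1.66]
force: [0.1, 0.4, -0.4]
grip_width: 0.0751
```

```bash
python3 - <<'E'
from h import *
s=camera("side"); o=get_obs();T=o["ee_pos"];print(T,o["force"])
x0,y0,k=255,170,10
g=s["pixels"][170:230,255:325]
cv2.imwrite("pics/h3.png",cv2.resize(g,None,fx=k,fy=k,interpolation=cv2.INTER_CUBIC)[:,:,::-1])
y=np.radians(-5.1);a=np.array([np.cos(y),np.sin(y),0]);n=np.array([-a[1],a[0],0])
for z in(.022,.026,.030,.034):
    P=T.copy();P[2]=z; print(z,((proj(s,[P+a*.0375-n*.008,P+a*.0375+n*.008,P-a*.05-n*.014])-[x0-.45,y0-.45])*k).round().tolist())
E
```

```text
[ 0.52657579 -0.06918809 -0.00481348] [-0.24066809  0.38055502  0.36110009]
0.022 [[533.0, 364.0], [505.0, 337.0], [200.0, 418.0]]
0.026 [[535.0, 349.0], [507.0, 322.0], [200.0, 403.0]]
0.03 [[536.0, 333.0], [508.0, 307.0], [201.0, 387.0]]
0.034 [[537.0, 318.0], [509.0, 292.0], [202.0, 371.0]]
```

View pics/h3.png

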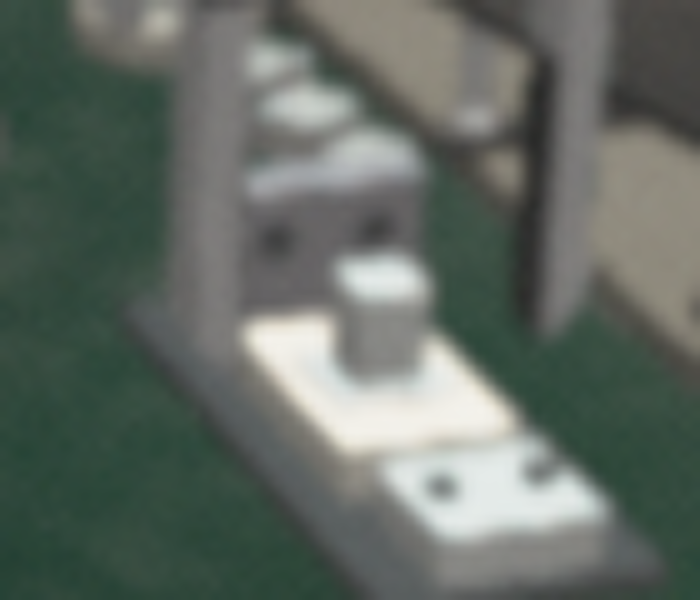

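>>> step_arm --pt "0 2.5 0 0 0 0" --pt "0 0 0 0 0 0" --pt "0 0 0 0 0 0" --pt "0 0 0 0 0 0" --pt "0 0 0 0 0 0" --pt "0 0 0 0 0 0" --pt "0 0 0 0 0 0" --pt "0 0 0 0 0 0" --pt "0 0 0 0 0 0" --pt "0 0 0 0 0 0" --gripper -1 --squeeze 30

```text
time_s: 20.8
ee_pos: [0.5266, -0.0692, -0.0072]
eef_rot: [-1.571, -0.0, -1.66]
force: [-1.2, 0.6, 1.8]
grip_width: 0.018
```

>>> step_arm --pt "-1 0 0 0 0 0" --pt "-1 0 0 0 0 0" --pt "-1 0 0 0 0 0" --pt "-1 0 0 0 0 0" --pt "0 0 0 0 0 0" --squeeze 45

```text
time_s: 21.42
ee_pos: [0.527, -0.0652, -0.0072]
eef_rot: [-1.571, -0.0, -1.66]
force: [0.3, -2.1, 0.2]
grip_width: 0.0179
```

>>> step_arm --pt "-0.7 0 0 0 0 0" --pt "-0.7 0 0 0 0 0" --pt "0 0 0 0 0 0"

```text
time_s: 21.8
ee_pos: [0.5271, -0.0637, -0.0073]
eef_rot: [-1.571, 0.0, -1.66]
force: [1.1, -2.0, -0.1]
grip_width: 0.0176
```

>>> step_arm --pt "-0.5 0 0 0 0 0" --pt "-0.5 0 0 0 0 0" --pt "0 0 0 0 0 0"

```text
time_s: 22.18
ee_pos: [0.5272, -0.0628, -0.0072]
eef_rot: [-1.571, 0.0, -1.66]
force: [-0.6, -2.6, 1.2]
grip_width: 0.0175
```

>>> step_arm --pt "-0.5 0 0 0 0 0" --pt "0 0 0 0 0 0"

```text
time_s: 22.42
ee_pos: [0.5272, -0.0623, -0.0072]
eef_rot: [-1.571, -0.0, -1.66]
force: [0.4, -1.8, 0.4]
grip_width: 0.0178
```

>>> step_arm --pt "-0.5 0 0 0 0 0" --pt "0 0 0 0 0 0"

```text
time_s: 22.68
ee_pos: [0.5273, -0.062, -0.0072]
eef_rot: [-1.571, -0.0, -1.66]
force: [-0.4, -4.3, 0.7]
grip_width: 0.0174
```

>>> step_arm --pt "-0.5 0 0 0 0 0" --pt "0 0 0 0 0 0"

```text
time_s: 22.92
ee_pos: [0.5273, -0.0619, -0.0072]
eef_rot: [-1.571, -0.001, -1.66]
force: [-1.2, -8.3, 0.3]
grip_width: 0.0175
```

```bash
python3 - <<'E'
from h import *
s=camera("side"); o=get_obs();T=o["ee_pos"];print(T,o["force"])
g=s["pixels"][170:230,255:325]
cv2.imwrite("pics/i1.png",cv2.resize(g,None,fx=10,fy=10,interpolation=cv2.INTER_CUBIC)[:,:,::-1])
c=camera("top");cv2.imwrite("pics/i2.png",cv2.resize(c["pixels"][165:205,245:315],None,fx=9,fy=9,interpolation=cv2.INTER_CUBIC)[:,:,::-1])
E
```

```text
[ 0.52734764 -0.06194633 -0.00718011] [-0.18555306 -7.91023625  0.25228467]
```

View pics/i1.png

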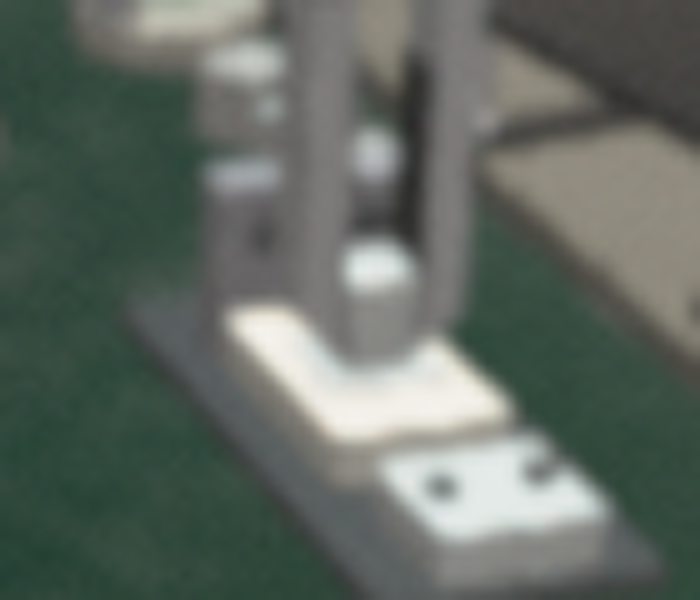

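View pics/i2.png

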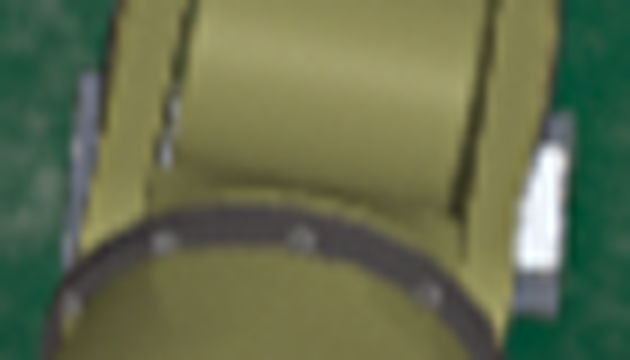

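>>> step_arm --pt "-0.5 0 0 0 0 0" --pt "-0.5 0 0 0 0 0" --pt "0 0 0 0 0 0" --pt "0 0 0 0 0 0"

```text
time_s: 23.52
ee_pos: [0.5274, -0.0618, -0.0071]
eef_rot: [-1.57, -0.002, -1.66]
force: [-1.7, -14.9, 1.4]
grip_width: 0.0178
```

```bash
python3 - <<'E'
from h import *
o=get_obs();print(o["ee_pos"],o["eef_rot"],o["force"],o["moment"],o["grip_width"])
E
```

```text
[ 0.52741974 -0.06182265 -0.00707381] [-1.57040443 -0.00221614 -1.65993131] [ -1.65612726 -14.8974026    1.42959437] [-2.98787773  0.43413311  0.10861692] 0.017806957101978285
```

>>> step_arm --pt "0 0 0 0 -0.3 0" --pt "0 0 0 0 0 0" --pt "0 0 0 0 0 0"

```text
time_s: 23.9
ee_pos: [0.5274, -0.0618, -0.0071]
eef_rot: [-1.57, -0.002, -1.655]
force: [-2.0, -14.4, 2.0]
grip_width: 0.0177
```

```bash
python3 - <<'E'
from h import *
o=get_obs();print(o["ee_pos"],o["eef_rot"],o["force"],o["moment"],o["grip_width"])
E
```

```text
[ 0.52744866 -0.06183391 -0.00707473] [-1.57033475 -0.00214475 -1.65487831] [ -2.03785113 -14.3978578    1.96718051] [-2.97949812  0.3164323   0.04184656] 0.01773394575169293
```

>>> step_arm --pt "0 0 0 0 -0.3 0" --pt "0 0 0 0 0 0" --pt "0 0 0 0 0 0"

```text
time_s: 24.28
ee_pos: [0.5275, -0.0618, -0.0071]
eef_rot: [-1.57, -0.002, -1.65]
force: [-2.3, -15.8, 0.6]
grip_width: 0.0177
```

```bash
python3 - <<'E'
from h import *
o=get_obs();print(o["ee_pos"],o["eef_rot"],o["force"],o["moment"],o["grip_width"])
E
```

```text
[ 0.52750773 -0.06183995 -0.00708666] [-1.5702173  -0.00208326 -1.64984941] [ -2.2671678  -15.78835203   0.64494152] [-2.99869564  0.25391175 -0.15990836] 0.017718653249632125
```

>>> step_arm --pt "0 0 0 0 0.2 0" --pt "-0.5 0 0 0 0 0" --pt "0 0 0 0 0 0" --pt "0 0 0 0 0 0"

```text
time_s: 24.78
ee_pos: [0.5275, -0.0618, -0.007]
eef_rot: [-1.57, -0.003, -1.653]
force: [-2.7, -19.2, 2.1]
grip_width: 0.0172
```

```bash
python3 - <<'E'
from h import *
o=get_obs();print(o["ee_pos"],o["eef_rot"],o["force"],o["moment"],o["grip_width"])
s=camera("side")
g=s["pixels"][170:230,255:325]
cv2.imwrite("pics/j1.png",cv2.resize(g,None,fx=10,fy=10,interpolation=cv2.INTER_CUBIC)[:,:,::-1])
x0,y0,k=255,170,10
G=lambda X,Y,z:[X*np.cos(np.radians(-5))/1e3-Y*np.sin(np.radians(-5))/1e3, X*np.sin(np.radians(-5))/1e3+Y*np.cos(np.radians(-5))/1e3,z]
F=lambda P:((P-[x0-.45,y0-.45])*k).round().tolist()
print("spacer if flush: front face",F(proj(s,[G(x,32.8-14,z) for z in(.056,.022) for x in(505.8,557.8)])))
print("plate top if flush",F(proj(s,[G(x,yy,.022) for x in(508.5,552.5) for yy in(18.8-70,18.8)])))
cv2.imwrite("pics/j2.png",s["pixels"][:,:,::-1])
E
```

```text
[ 0.52751943 -0.06178309 -0.0070014 ] [-1.5701759  -0.00276638 -1.65318905] [ -2.74001    -19.15816632   2.07431606] [-3.70255507  0.46376571 -0.02613823] 0.017215390078078256
spacer if flush: front face [[220.0, 183.0], [418.0, 161.0], [215.0, 311.0], [410.0, 288.0]]
plate top if flush [[335.0, 429.0], [225.0, 310.0], [509.0, 406.0], [391.0, 290.0]]
```

View pics/j1.png

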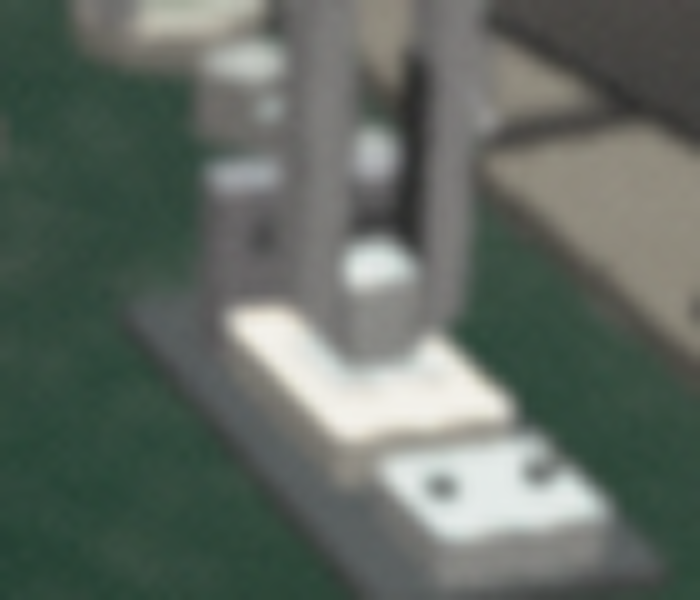

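View pics/j2.png

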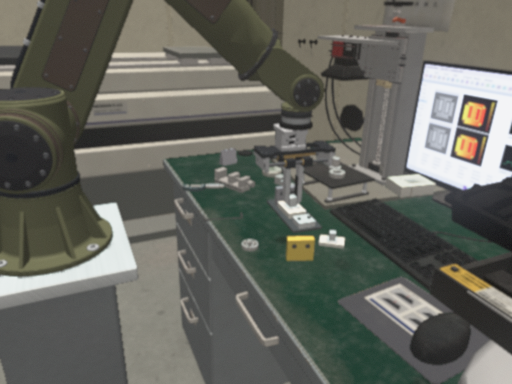

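```bash
python3 -c "
from station import job
print(job.hand_in())"
```

```text
the job is handed in; nothing more can be done
None
```

The job is handed in at about 25 s of the 50 s allowed. The spacer stands in the wide gap by the thin stop, and the arm is holding the grip and pushing plate, spacer and stop together. `hand_in` gave no verdict.

**What I did:** I took the grey spacer across its 52 mm length and lowered it into the gap. I let it go once a bed contact of about 6.5 N showed, at the height expected for standing on the bed. I then took the plate by the x faces of its grip and pushed it about 7.4 mm toward the thin stop, until the force built up against a hard stop.

**Last checks:**
- **Push and grip:** the push read about 19 N and the grip width 17.2 mm, with 45 N commanded.
- **Flushness:** I trimmed the yaw by about 0.4° until the twisting moment was near zero (-0.03 N m). In the side view the plate corners lie within about 1 px (roughly 3 mm) of where a flush fit puts them. The arm hid the top view, so the contact rests on force, travel and that side view.
- **Plate before the push:** it showed no visible shift while the spacer went in.
- **Things to be left alone:** I never touched the wedge, step block, bearing or look-alikes. I did not measure their positions again at the end.

**What disagreed:**
- **Finger height:** the camera showed the fingertips about 32–36 mm above the reported TCP. A trial close at the nominal height went down to 48.6 mm with nothing between the fingers, so I set heights by the camera instead.
- **Travel:** the plate moved about 0.8 mm further than the first gap measurement implied.

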